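# Clamp the cutter's relay card in the spring board holder and tip it for checking

### The job

The paper cutter's relay card has only been laid in the spring board holder: its left edge (seen from the robot) is in the left jaw's grooves, but its right edge still lies on top of the right jaw. Without forcing it, push the card back against the left jaw's spring until its right edge comes clear, lower that edge and let it spring back into the right jaw's grooves, so that the card sits level and centred between both jaws. Then tip the holder's frame forward, towards the robot, to its stop by pressing down the orange thumb pad, take your hand away, and leave the things around the holder where they are.

Things in the scene. Friction and masses are not known exactly. Their poses are not given: they have to be found in the camera images.
- holder: Spring board holder on the 2 mm thick mat; heavy, does not slide. Black base 130 x 290 mm, 15 mm high, with blue uprights at both ends (tops 100 mm up) carrying the tilting frame. Origin: centre of its underside. x: front (robot side) to back, y: right jaw to left jaw, z up. The frame's pivot axis runs along y, 80 mm above the origin. Heights below are above this origin, frame level.
- card: Green relay card, 100 (its x) x 120 (its y, jaw to jaw) x 3.2 mm, about 0.17 kg; blue relays and other parts up to 16 mm high on top, none within 14 mm of the left (+y) and right (-y) edges. Origin: centre of its underside, z up through the parts. Laid in at the start: left edge at the bottom of the left grooves, sloping up 0.14 rad to the right, resting on the right lips.
- card_edge (a point): Middle of the card's right edge, at its underside; moves with the card, axes as the card's. At the start about 65 mm right of the holder's centre and 121 mm high; 60 mm right and 105 mm high when seated and centred.
- seat (a point): Point on the tilting frame where the card's origin lies when the card is seated and centred: 105 mm high with the frame level, 25 mm above the pivot axis. Axes as the holder's, turning with the frame.
- left_groove (a point): Middle of the left jaw, at the bottom of its grooves, 107 mm high; moves with the jaw; at rest 54 mm left of the holder's centre. Axes as the frame's. Each jaw is a black crossbar 92 x 16 mm (top 89 mm high) with two upright clips, 14 mm wide, 39 mm to front and back of its middle; the 64 mm gap between them is open, so fingers can reach the middle of the card's edge there.
- right_groove (a point): The same for the right jaw, at rest 54 mm right of the holder's centre. Each clip's groove faces the card: floor 105 mm, ceiling 111 mm high; upper lip (top 119 mm high) reaches 6 mm, lower ledge 12 mm from the groove's bottom towards the card; clips end 12 mm outward of it. The frame's end plates stand 107 to 117 mm from the holder's centre, tops 93 mm high.
- left_jaw (a joint): How far the left jaw is pushed outward (left) from its rest, m: 0 to 0.028 (stop). Spring: 2.5 N to start, plus 250 N/m. The laid card must push it back about 0.018 before the card's right edge clears the right lips. Clamped and centred, both jaws read about 0.006.
- right_jaw (a joint): The same for the right jaw, outward to the right.
- frame_tilt (a joint): Tilt of the frame with jaws and card about the pivot axis, rad: 0 level (start), growing as its front (robot side) goes down, 0.61 at its stop. Held by friction, about 0.3 N m (3.5 N at the thumb pad); stays where it is left.
- thumb_pad (a point): Centre of the top of the orange thumb pad (34 mm along x, 24 mm along y) on an arm of the frame's left end: 86 mm to the front, 112 mm to the left and 12 mm above the pivot axis' middle. Goes down about 50 mm, on an arc about the pivot axis, to the stop. Axes as the frame's.
- screwdriver: Bystander: red-handled screwdriver, 190 mm long, lying behind the holder (far side from the robot); origin in its middle on the mat.
- screw_dish: Bystander: round steel dish of screws, 72 mm across, 18 mm high, standing in front of the holder (robot side); origin under its centre.
- multimeter: Bystander: yellow multimeter, 85 x 175 x 45 mm high, lying on its back, lengthwise along x, at the left or right side of the mat; origin under its centre.
- jogging_block: Bystander: wooden paper-jogging block, 100 x 170 mm, 72 mm high with its upright grip; origin under its centre.
- contact_spray: Bystander: white and blue spray can, 58 mm across, 170 mm high; origin under its centre.
- solder_reel: Bystander: grey reel, 62 mm across, 48 mm high, standing on its flange; origin under its centre.
- brush: Bystander: small flat cleaning brush, 155 mm long, 20 mm wide, lying behind the screwdriver; origin in its middle on the mat.
Not all that is in view belongs to the job. What is meant by the card is not purple, and is the smaller of those in its own colour.

How it is judged:
On the way, in this order (a step that is already met when the one before it is completed fails the run):
1. the card is pushed back against the left jaw's spring, by more than 13 mm (value of joint left_jaw above 0.013 m), for 0.1 s.
2. the card sits in both jaws' grooves, level and centred, with the frame still level (y of card in the frame of seat between -0.003 and 0.003 m and x of card in the frame of seat between -0.012 and 0.012 m and z of card in the frame of seat between -0.0025 and 0.0035 m and angle between the z axis of card and the z axis of seat, either way round below 0.05 rad and angle between the y axis of card and the y axis of seat, either way round below 0.07 rad and value of joint each of left_jaw, right_jaw above 0.003 m and linear speed of card below 0.02 m/s and value of joint frame_tilt below 0.15 rad), for 0.3 s.
At the end, for the whole second after the job is handed in: Card at rest in both jaws' grooves: within 3 mm of the seat along the jaws, 12 mm front to back, -2.5 to +3.5 mm in height, level with the frame within 0.05 rad, square within 0.07 rad, both jaws out by over 3 mm; frame tipped over 0.54 rad (y of card in the frame of seat between -0.003 and 0.003 m and x of card in the frame of seat between -0.012 and 0.012 m and z of card in the frame of seat between -0.0025 and 0.0035 m and angle between the z axis of card and the z axis of seat, either way round below 0.05 rad and angle between the y axis of card and the y axis of seat, either way round below 0.07 rad and value of joint each of left_jaw, right_jaw above 0.003 m and linear speed of card below 0.02 m/s and value of joint frame_tilt above 0.54 rad); the robot touches nothing.
It fails at once if the card is forced: pressed by the fingers with more than 35 N (contact force between card and the fingers above 35 N).
It fails at once if the card comes off the holder (distance between card and seat above 0.06 m).
It fails at once if a thing around the holder is shifted by more than 25 mm (distance of any of screwdriver, screw_dish, multimeter, jogging_block, contact_spray, solder_reel, brush from where it was at the start of the episode above 0.025 m).
It also fails if it takes over 43 s, if anything falls off the work surface, if the arm or the gripper's body presses on something with over 40 N, if the wrist force passes 120 N, or if a joint passes its speed limit or range.

### The arm

A 7-joint arm with a two-finger parallel gripper is mounted at the origin on the work surface. World frame = base frame: x ahead of the robot, y to its left, z up, the work surface at z = 0. Lengths are in m, angles in rad, forces in N, time in s.
With the tool pointing down it reaches from about 0.4 to 0.925 m from the base axis. Payload 4.1 kg.
Tool frame: the origin (TCP) lies at the very end of the fingers, on their centre line; the grasp point (between the pads) lies 19 mm behind it; z points along the fingers, y is the line along which they close (so a half turn about z gives the same grasp; the last joint's range is limited). The gripper opens to 85 mm and grips with 20 to 120 N. Pads are 22 mm wide; open, the fingers measure 114 mm over their backs; the gripper's body (76 mm by 85 mm) begins 54 mm behind the grasp point. The pads swing forward as they close: fully open they stand 13 mm farther back than shut.
Start: joints at [1.049, 0.398, 0.045, 1.537, -0.019, 1.207, -0.051], TCP at [0.267, -0.593, 0.231] pointing down, gripper open.
Joint ranges: [-2.82, 2.82], [-0.49, 2.23], [-1.37, 1.46], [0, 2.46], [-1.36, 4.5], [0.23, 2], [-2.94, 2.94]. Speed limits (rad/s): [2.57, 2.57, 3.14, 3.14, 3.14, 3.14, 3.14].

### API

Orientations are given as a unit quaternion [w, x, y, z].
In Python, from rig import r gives the robot as it stands.
- The arm moves only by the tool drive_tool, never from a script. Its argument "steps" is one flat list of numbers, 7 for each row, row after row: the turn, a rotation vector about the tool's x, y, z in rad, then the shift along the tool's x, y, z in cm, then the closure, from 0 (fully open) to 1 (shut). In form: [ax, ay, az, tx, ty, tz, claw, ax, ay, az, tx, ty, tz, claw, ...]. A call has 1 to 20 rows; each row is the pose to reach, as a shift and turn from the pose commanded when the call began, along the tool's axes at that moment; what a row does not reach only later rows make up. A row lasts 1/12 s, in which the tool goes at most 41.7 mm and 7.16 degrees, less where a joint would pass 70% of its speed; a pose out of reach is approached as far as the arm can. A call with a gripper value outside its range is refused whole. The fingers move at their own pace and stop on an object; the grip force is fixed at half the most. Time passes only in rows, so rows that repeat a pose let the fingers close. It gives the time, the measured TCP pose, the force, the opening and the grip force at its end, in the units of the state.
- r.get_obs(): the state, without advancing time (a new reading comes with each control period).
- r.grab_frame(name): name is "side" or "top" or "wrist"; returns a dict with "image" (480x640x3 uint8, red, green, blue), "fx", "fy", "cx", "cy" (pixels), "origin" and "rotation" of the camera in the world; the wrist camera has in their place "T_tool_cam" (4x4, takes a point from camera to tool coordinates, whose origin is the TCP and whose axes are the flange's). Camera axes: x right, y up, looking along -z (the intrinsics and any distortion apply to the point x, -y, -z); pixel columns grow to the right and rows downward; lengths in m; the calibration is good to about 2 mm. A picture is of the moment at which its call begins: read the wrist's pose just before it. There is no depth.
- r.finish_job(): hands the job in; it is judged then, once.
The state is a dict: "t": time; "joints": joint angles; "qvel": joint speeds; "tau": joint torques, N m; "position": TCP position; "ee_rot": TCP orientation; "contact_force": force on the tool from outside, world axes, zero at the start; "moment": the same for the moment, N m; "finger_gap": finger opening in m; "grip_force": force on a finger pad.
Only numpy, scipy, OpenCV 4.12 (cv2) and the standard library are available. Lean on these libraries where they do the work, as an engineer would, in place of code of your own. Each camera call takes 0.05 s, during which the arm holds its last target. There are 200 camera calls.

## Working session

There is one attempt and no reset: what is moved stays moved. The work goes in short steps, Python scripts to look and compute and a tool call to move; the robot and the scene stay as the last step left them, time stands still between calls to the robot, and variables do not carry over. Pictures are saved under pics/ and viewed, at most 10 in all, crops included, and the job is handed in when it is done.

Besides the shell and the picture viewer there is one more tool, called after "Emit:" in YAML: its name, and indented under it one key for each argument. drive_tool: Moves the arm, as the interface text tells. Its arguments: {"type":"object","properties":{"steps":{"type":"array"}},"required":["steps"]}

```bash
ls; mkdir -p pics; python3 - <<'E'
from rig import r
import cv2,pickle
print(r.get_obs())
for n in("side","top"):
    f=r.grab_frame(n); cv2.imwrite(f"pics/{n}0.png",f["image"][:,:,::-1]); pickle.dump(f,open(f"{n}0.pkl","wb"))
    print(n,{k:v for k,v in f.items() if k!="image"})
E
```

```text
pics
{'t': 0.0, 'joints': array([ 1.04898051,  0.39921465,  0.0450323 ,  1.53790048, -0.0186945 ,
        1.20688802, -0.05069239]), 'qvel': array([ 0.00078968,  0.00083963, -0.00051034,  0.00081983,  0.00022539,
        0.00069881,  0.00018616]), 'tau': array([-3.81655800e-04, -4.75121820e+01,  1.36440866e+00, -2.54215765e+01,
        1.14107440e-02,  9.41237697e-03,  1.11970188e-06]), 'position': array([ 0.26646934, -0.59216544,  0.23023968]), 'ee_rot': array([-9.54946082e-04,  9.77723089e-01,  2.09896575e-01, -2.77963384e-04]), 'contact_force': array([0.12305237, 0.02335079, 0.0771382 ]), 'moment': array([ 0.01784319, -0.04145474,  0.02158658]), 'grip_force': 0.0, 'finger_gap': 0.08555438227807603}
side {'fx': 507.6775624849765, 'fy': 507.6775624849765, 'cx': 318.5068557628797, 'cy': 240.37139262684607, 'origin': array([ 0.49334919, -0.84452121,  1.05445898]), 'rotation': array([ 0.92185139,  0.38319281, -0.02110486, -0.05392467])}
top {'fx': 436.3644601859031, 'fy': 436.3644601859031, 'cx': 317.6396439803439, 'cy': 242.7665556097334, 'origin': array([0.44712362, 0.09229008, 1.05578814]), 'rotation': array([ 0.71047277,  0.04852627, -0.05649201, -0.69977303])}
```

View pics/side0.png

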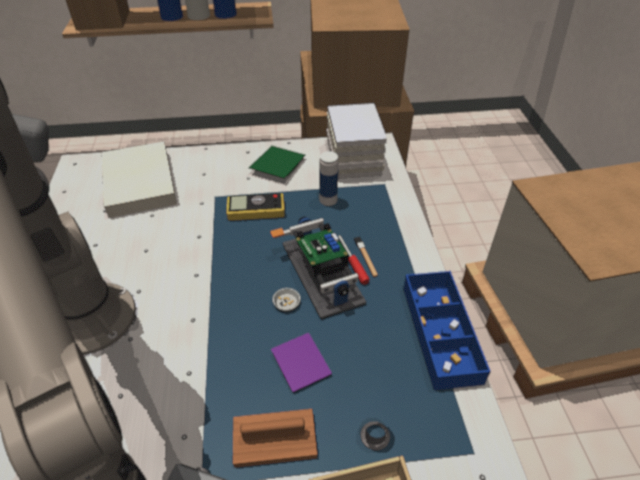

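View pics/top0.png

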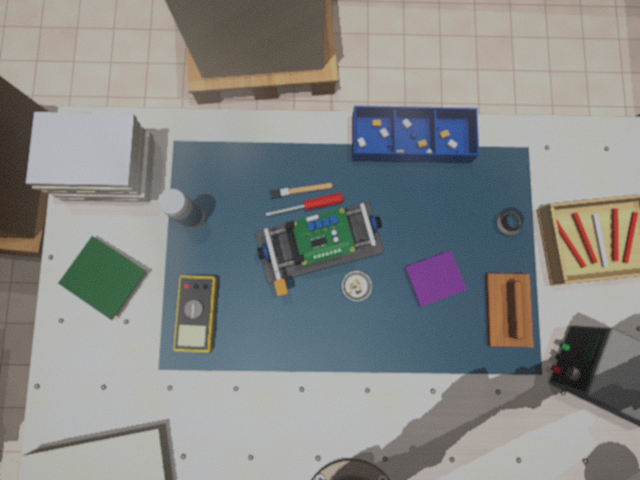

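Side: holder around (325,260), orange pad (277,233), dish (286,299). Top: card around (325,235), pad (281,287), dish (356,286), screwdriver (305,204). Zooming in on the holder for yaw and position.

```bash
cat > h.py <<'E'
import numpy as np,cv2,pickle
from scipy.spatial.transform import Rotation as R
def rot(q): return R.from_quat([q[1],q[2],q[3],q[0]])
def ray(f,uv):
    u,v=uv; d=np.array([(u-f["cx"])/f["fx"],-(v-f["cy"])/f["fy"],-1.]); return rot(f["rotation"]).apply(d)
def onz(f,uv,z):
    d=ray(f,uv); o=np.array(f["origin"]); return o+d*(z-o[2])/d[2]
def proj(f,p):
    c=rot(f["rotation"]).inv().apply(np.array(p)-f["origin"]); return np.array([f["cx"]-f["fx"]*c[0]/c[2], f["cy"]+f["fy"]*c[1]/c[2]])
def mask(im,lo,hi):
    return cv2.inRange(cv2.cvtColor(im,cv2.COLOR_RGB2HSV),lo,hi)
E
python3 - <<'E'
from h import *
f=pickle.load(open("top0.pkl","rb")); g=pickle.load(open("side0.pkl","rb"))
a=cv2.resize(f["image"][180:310,240:400],None,fx=4.9,fy=4.9,interpolation=cv2.INTER_CUBIC)[:600,:800]
cv2.imwrite("pics/topz.png",a[:,:,::-1])
for n,k in(("top",f),("side",g)):
    m=mask(k["image"],(5,150,150),(22,255,255)); 
    N,L,S,C=cv2.connectedComponentsWithStats(m)
    print(n,[(S[i,4],C[i].round(1)) for i in range(1,N) if S[i,4]>30])
    m=mask(k["image"],(40,80,40),(80,255,255)); N,L,S,C=cv2.connectedComponentsWithStats(m)
    for i in range(1,N):
        if S[i,4]>100: print(n,"green",S[i],C[i],cv2.minAreaRect(np.argwhere(L==i)[:,::-1].astype(np.float32)))
E
```

```text
top [(np.int32(116), array([280.6, 286.4]))]
top green [ 292  209   63   56 1723] [323.18978526 237.73650609] ((322.8180236816406, 236.24497985839844), (45.231815338134766, 56.472862243652344), 74.47589111328125)
top green [  60  238   84   80 3606] [101.6636162  277.30449251] ((101.61876678466797, 276.9675598144531), (63.90998840332031, 57.68724060058594), 34.114471435546875)
side [(np.int32(59), array([276.8, 232.3]))]
side green [251 147  52  31 947] [277.32734952 161.82259768] ((276.5377197265625, 161.367919921875), (46.56523132324219, 27.06003189086914), 15.945394515991211)
side green [297 230  49  35 716] [319.67458101 248.38268156] ((321.12738037109375, 246.43309020996094), (31.264028549194336, 43.227882385253906), 73.61045837402344)
```

View pics/topz.png

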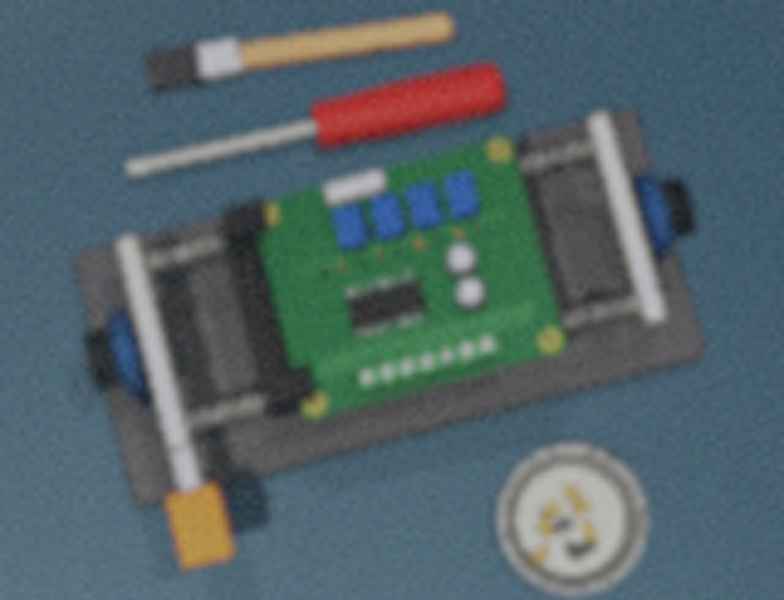

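Zoom (4.9x from (240,180)) shows base corners ~(635,110),(703,352),(137,503),(75,255); end plates' tops, left (128,238)-(190,490), right (598,115)-(655,320); card right-edge yellow corners (500,150),(550,340); pad (200,525).

```bash
python3 - <<'E'
from h import *
f=pickle.load(open("top0.pkl","rb"));g=pickle.load(open("side0.pkl","rb"))
Z=lambda u,v,z:onz(f,((u+.5)/4.9+240-.5,(v+.5)/4.9+180-.5),z)
b=np.array([Z(*c,.017) for c in((635,110),(703,352),(137,503),(75,255))]); print(b.round(4), b.mean(0).round(4))
yd=(b[3]-b[0]+b[2]-b[1]); print("yaw y",np.arctan2(-yd[0],yd[1]), np.linalg.norm(b[3]-b[0]),np.linalg.norm(b[2]-b[1]),np.linalg.norm(b[1]-b[0]))
pad=onz(f,(280.6,286.4),.094); print("pad",pad,"side",onz(g,(276.8,232.3),.094))
for y in(.19,.2,.21,.22,.23,.24,.25,.26,.27):
    c=b.mean(0);e=np.array([np.cos(y),np.sin(y)]);n=np.array([-e[1],e[0]]);
    print(y,(pad[:2]+.086*e-.112*n).round(4))
print("plates",[Z(*c,.095).round(4) for c in((128,238),(598,115),(655,320))])
m=mask(f["image"],(40,80,40),(80,255,255));m[:,:200]=0
m=cv2.morphologyEx(m,cv2.MORPH_CLOSE,np.ones((7,7)))
pts=cv2.boxPoints(cv2.minAreaRect(np.argwhere(m)[:,::-1].astype(np.float32)));print(pts)
print([onz(f,p,.116).round(4) for p in pts])
print("dish",onz(f,((572+.5)/4.9+239.5,(520)/4.9+179.5),.018))
E
```

```text
[[ 0.7055 -0.0429  0.017 ]
 [ 0.5842 -0.076   0.017 ]
 [ 0.5062  0.1991  0.017 ]
 [ 0.6275  0.2334  0.017 ]] [0.6058 0.0784 0.017 ]
yaw y 0.2758021287465722 0.28709954041561686 0.2859070660092881 0.12564488941343457
pad [0.49316482 0.16232593 0.094     ] side [0.49329439 0.15867927 0.094     ]
0.19 [0.5988 0.0686]
0.2 [0.5997 0.0696]
0.21 [0.6006 0.0707]
0.22 [0.6015 0.0718]
0.23 [0.6024 0.0729]
0.24 [0.6033 0.074 ]
0.25 [0.6042 0.0751]
0.26 [0.6051 0.0762]
0.27 [0.6059 0.0773]
plates [array([0.6222, 0.1989, 0.095 ]), array([ 0.6834, -0.0157,  0.095 ]), array([ 0.5883, -0.0416,  0.095 ])]
[[282.2522  257.46747]
 [302.89514 195.06418]
 [612.4132  297.45227]
 [591.77026 359.85556]]
[array([0.5545, 0.1588, 0.116 ]), array([0.6942, 0.1168, 0.116 ]), array([ 0.479 , -0.5544,  0.116 ]), array([ 0.3475, -0.4992,  0.116 ])]
dish [ 0.50130788 -0.01159652  0.018     ]
```

```bash
cat >> h.py <<'E'
YAW=0.274; C=np.array([.606,.078,.002])
def fr(yaw=None): 
    y=YAW if yaw is None else yaw
    return np.array([[np.cos(y),-np.sin(y),0],[np.sin(y),np.cos(y),0],[0,0,1]])
def H(x,y,z): return C+fr()@np.array([x,y,z])
def tool(lean=0.):  # tool x=+n, z down; lean>0: tip points to the right (-n), shaft leans over card
    B=fr(); n=B[:,1]; e=B[:,0]
    M=np.stack([n,e,-B[:,2]],1)  # x=n,y=e,z=down : n x e = -z ok
    return R.from_rotvec(-lean*e)*R.from_matrix(M) if False else R.from_rotvec(lean*e)*R.from_matrix(M)
def delta(o,p,Rt):
    R0=rot(o["ee_rot"]); return (R0.inv()*Rt).as_rotvec().round(4),(100*R0.inv().apply(np.array(p)-o["position"])).round(2)
E
python3 - <<'E'
from h import *
from rig import r
o=r.get_obs()
print(tool(.3).apply([0,0,1]), fr()[:,1])
print(H(0,-.065,.121),delta(o,H(0,-.095,.25),tool()))
E
```

```text
[-0.07996315  0.2844962  -0.95533649] [-0.27058438  0.96269626  0.        ]
[0.62358798 0.01542474 0.123     ] (array([-1.500e-03, -1.200e-03, -1.422e+00]), array([ 57.06, -37.8 ,  -2.1 ]))
```

Emit:
drive_tool:
  steps: [0,0,-1.422,57,-37.8,-4,0,0,0,-1.422,57,-37.8,-4,1,0,0,-1.422,57,-37.8,-4,1,0,0,-1.422,57,-37.8,-4,1,0,0,-1.422,57,-37.8,-4,1,0,0,-1.422,57,-37.8,-4,1,0,0,-1.422,57,-37.8,-4,1,0,0,-1.422,57,-37.8,-4,1,0,0,-1.422,57,-37.8,-4,1,0,0,-1.422,57,-37.8,-4,1,0,0,-1.422,57,-37.8,-4,1,0,0,-1.422,57,-37.8,-4,1,0,0,-1.422,57,-37.8,-4,1,0,0,-1.422,57,-37.8,-4,1,0,0,-1.422,57,-37.8,-4,1,0,0,-1.422,57,-37.8,-4,1,0,0,-1.422,57,-37.8,-4,1,0,0,-1.422,57,-37.8,-4,1,0,0,-1.422,57,-37.8,-4,1,0,0,-1.422,57,-37.8,-4,1]

```text
t: 1.77
position: [0.6308, -0.0157, 0.2706]
ee_rot: [-0.0, 0.604, 0.797, -0.001]
contact_force: [0.4, 0.7, -0.7]
finger_gap: 0.0001
grip_force: 0.0
```

```bash
python3 - <<'E'
from h import *
from rig import r
o=r.get_obs(); f=r.grab_frame("wrist"); f["obs"]=o; pickle.dump(f,open("w1.pkl","wb"))
cv2.imwrite("pics/w1.png",f["image"][:,:,::-1]); print(o["t"],o["position"],o["finger_gap"],o["qvel"].max(),f["T_tool_cam"],f["fx"])
print(delta(o,H(0,-.095,.25),tool()))
E
```

```text
1.7667 [ 0.63078385 -0.01574323  0.27062013] 6.235188574182404e-05 0.020320654343123936 [[ 1.40516440e-03  9.56417415e-01  2.91999579e-01  7.46574490e-02]
 [ 9.99998818e-01 -1.52639261e-03  1.87348665e-04 -4.53702763e-04]
 [ 6.24889525e-04  2.91998971e-01 -9.56418429e-01 -1.43286517e-01]
 [ 0.00000000e+00  0.00000000e+00  0.00000000e+00  1.00000000e+00]] 351.0396119212034
(array([-0.0019,  0.001 , -0.0014]), array([0.2 , 0.15, 1.86]))
```

View pics/w1.png

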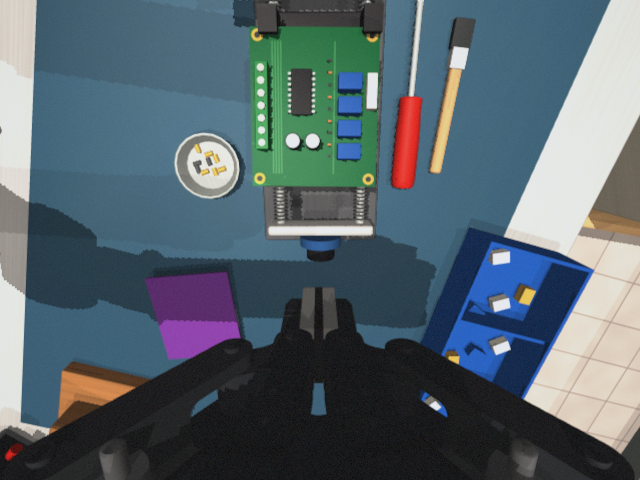

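Wrist view: card's right edge along row ~187 from x 252 to 382, end plate's top at row ~231 (268–374), left clips at (265,15) and (373,15), dish (208,165). Refine centre and yaw.

```bash
cat >> h.py <<'E'
def wcam(f):
    o=f["obs"];T=np.array(f["T_tool_cam"]);Rw=rot(o["ee_rot"])
    q=(Rw*R.from_matrix(T[:3,:3])).as_quat(); f["rotation"]=[q[3],*q[:3]]; f["origin"]=o["position"]+Rw.apply(T[:3,3]); return f
def Hinv(p): return fr().T@(np.array(p)-C)
E
python3 - <<'E'
from h import *
f=wcam(pickle.load(open("w1.pkl","rb")))
m=mask(f["image"],(45,100,40),(80,255,255)); m=cv2.morphologyEx(m,cv2.MORPH_OPEN,np.ones((3,3)))
# right edge: lowest green row per column; front edge: leftmost col per row; back
cols=np.arange(272,360); low=np.array([np.nonzero(m[:230,c])[0].max() for c in cols])
k=np.polyfit(cols,low+.5,1); print("edge",k,[Hinv(onz(f,(c,np.polyval(k,c)),.1262)).round(4) for c in(252,317,380)])
rows=np.arange(50,180); l=np.array([np.nonzero(m[q,200:400])[0].min()+200 for q in rows]);rr=np.array([np.nonzero(m[q,200:400])[0].max()+201 for q in rows])
for s in(l,rr):
    k=np.polyfit(rows,s,1); print("side",[Hinv(onz(f,(np.polyval(k,q),q),z)).round(4) for q,z in((50,.113),(180,.1255))])
g=f["image"].astype(int); 
w=((g.min(2)>170)&(g.max(2)-g.min(2)<40)).astype(np.uint8); w[:215]=0;w[245:]=0;w[:,:255]=0;w[:,385:]=0
p=np.argwhere(w)[:,::-1].astype(np.float32); q=cv2.boxPoints(cv2.minAreaRect(p));print(q,[Hinv(onz(f,a,.095)).round(4) for a in q])
print("clips",[Hinv(onz(f,a,.121)).round(4) for a in((255,32),(279,32),(363,32),(384,32))])
E
```

```text
edge [9.19305414e-03 1.82781410e+02] [array([-0.0565, -0.0634,  0.1242]), array([-0.0033, -0.0639,  0.1242]), array([ 0.0482, -0.0643,  0.1242])]
side [array([-0.0558,  0.0384,  0.111 ]), array([-0.054 , -0.0593,  0.1235])]
side [array([0.039 , 0.0384, 0.111 ]), array([ 0.0437, -0.0593,  0.1235])]
[[268. 217.]
 [372. 217.]
 [372. 234.]
 [268. 234.]] [array([-0.0492, -0.0975,  0.093 ]), array([ 0.0477, -0.0975,  0.093 ]), array([ 0.0484, -0.1139,  0.093 ]), array([-0.0499, -0.114 ,  0.093 ])]
clips [array([-0.049 ,  0.0487,  0.119 ]), array([-0.0313,  0.0487,  0.119 ]), array([0.0307, 0.0487, 0.119 ]), array([0.0462, 0.0487, 0.119 ])]
```

```bash
python3 - <<'E'
from h import *
from rig import r
o=r.get_obs()
t=tool(-.3); print(t.apply([0,0,1]))
for p in((-.003,-.098,.15),(-.003,-.098,.116),(-.003,-.084,.116)): print(delta(o,H(*p),t))
E
```

```text
[ 0.07996315 -0.2844962  -0.95533649]
(array([-0.0021, -0.2988, -0.0024]), array([-0.03, -0.11, 11.88]))
(array([-0.0021, -0.2988, -0.0024]), array([-0.02, -0.1 , 15.28]))
(array([-0.0021, -0.2988, -0.0024]), array([ 1.38, -0.1 , 15.28]))
```

Emit:
drive_tool:
  steps: [0,-0.3,0,0,-0.1,4,1,0,-0.3,0,0,-0.1,8,1,0,-0.3,0,0,-0.1,11,1,0,-0.3,0,0,-0.1,12,1,0,-0.3,0,0,-0.1,13,1,0,-0.3,0,0,-0.1,14,1,0,-0.3,0,0,-0.1,15,1,0,-0.3,0,0,-0.1,15.3,1,0,-0.3,0,0,-0.1,15.3,1,0,-0.3,0,0.4,-0.1,15.3,1,0,-0.3,0,0.8,-0.1,15.3,1,0,-0.3,0,1.2,-0.1,15.3,1,0,-0.3,0,1.2,-0.1,15.3,1]

```text
t: 2.9
position: [0.6274, -0.0009, 0.119]
ee_rot: [0.119, 0.596, 0.789, -0.089]
contact_force: [0.7, 0.0, -0.9]
finger_gap: -0.0001
grip_force: 0.0
```

```bash
python3 - <<'E'
from h import *
from rig import r
o=r.get_obs(); f=r.grab_frame("wrist"); f["obs"]=o; pickle.dump(f,open("w2.pkl","wb"))
cv2.imwrite("pics/w2.png",f["image"][:,:,::-1]); print(o["t"],Hinv(o["position"]),o["contact_force"]@fr())
t=tool(-.3)
for p in((-.003,-.079,.116),(-.003,-.059,.116),(-.003,-.057,.116),(-.003,-.057,.098)): print(delta(o,H(*p),t))
E
```

```text
2.9 [-0.00072856 -0.08179862  0.11696205] [ 0.69979281 -0.15518147 -0.94952199]
(array([ 0.002 , -0.0008,  0.0016]), array([ 0.3 , -0.23,  0.01]))
(array([ 0.002 , -0.0008,  0.0016]), array([ 2.21, -0.22, -0.58]))
(array([ 0.002 , -0.0008,  0.0016]), array([ 2.4 , -0.22, -0.64]))
(array([ 0.002 , -0.0008,  0.0016]), array([ 2.93, -0.22,  1.08]))
```

View pics/w2.png

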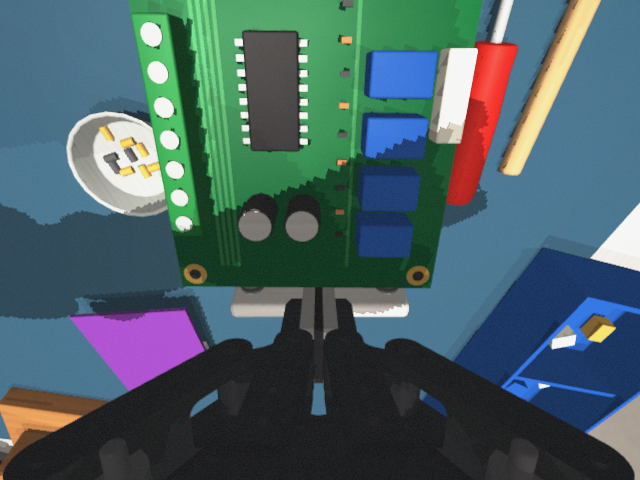

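Finger stands just right of the edge (edge spans x 183–432, finger at 318, about 4 mm behind the card's middle). Shift 4 mm forward and push.

Emit:
drive_tool:
  steps: [0,0,0,0,-0.4,0,1,0,0,0,0.3,-0.4,0,1,0,0,0,0.5,-0.4,-0.1,1,0,0,0,0.7,-0.4,-0.1,1,0,0,0,0.9,-0.4,-0.2,1,0,0,0,1.1,-0.4,-0.2,1,0,0,0,1.1,-0.4,-0.2,1]

```text
t: 3.53
position: [0.6207, 0.0062, 0.117]
ee_rot: [0.12, 0.597, 0.788, -0.09]
contact_force: [1.2, -2.0, -1.0]
finger_gap: -0.0001
grip_force: 1.6
```

```bash
python3 - <<'E'
from h import *
from rig import r
o=r.get_obs(); print(o["t"],Hinv(o["position"]),o["contact_force"]@fr())
t=tool(-.3)
for p in((-.0047,-.059,.116),(-.0047,-.057,.116),(-.0047,-.057,.098)): print(delta(o,H(*p),t))
E
```

```text
3.5333 [-0.0053223  -0.07309079  0.11502139] [ 0.64280589 -2.30895544 -0.9644062 ]
(array([ 0.0003,  0.001 , -0.0002]), array([ 1.32,  0.06, -0.51]))
(array([ 0.0003,  0.001 , -0.0002]), array([ 1.51,  0.06, -0.57]))
(array([ 0.0003,  0.001 , -0.0002]), array([2.04, 0.06, 1.15]))
```

Emit:
drive_tool:
  steps: [0,0,0,0.2,0,-0.1,1,0,0,0,0.4,0,-0.1,1,0,0,0,0.6,0,-0.2,1,0,0,0,0.8,0,-0.3,1,0,0,0,1.0,0,-0.3,1,0,0,0,1.0,0,-0.3,1]

```text
t: 4.03
position: [0.618, 0.0159, 0.1171]
ee_rot: [0.12, 0.597, 0.788, -0.091]
contact_force: [3.0, -5.1, -0.3]
finger_gap: -0.0
grip_force: 2.8
```

```bash
python3 - <<'E'
from h import *
from rig import r
o=r.get_obs(); f=r.grab_frame("wrist"); f["obs"]=o; pickle.dump(f,open("w3.pkl","wb"))
cv2.imwrite("pics/w3.png",f["image"][:,:,::-1]);print(o["t"],Hinv(o["position"]),o["contact_force"]@fr())
E
```

```text
4.0333 [-0.00527537 -0.06304394  0.11513288] [ 1.5038991  -5.68673835 -0.25391102]
```

View pics/w3.png

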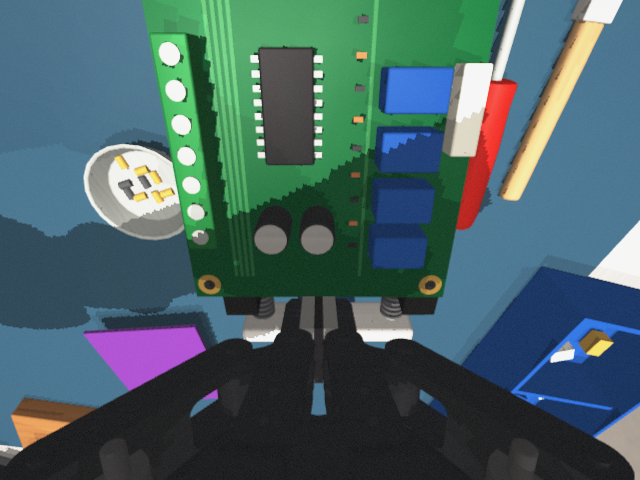

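Edge still square, black right clips now appearing below row 298; force about 5.7 N, so the jaw is ~11 mm out. Push 9 mm more.

Emit:
drive_tool:
  steps: [0,0,0,0.2,0,-0.1,1,0,0,0,0.4,0,-0.1,1,0,0,0,0.6,0,-0.2,1,0,0,0,0.8,0,-0.2,1,0,0,0,0.9,0,-0.3,1,0,0,0,0.9,0,-0.3,1,0,0,0,0.9,0,-0.3,1]

```text
t: 4.67
position: [0.6159, 0.0233, 0.1177]
ee_rot: [0.121, 0.598, 0.787, -0.091]
contact_force: [4.6, -6.8, 0.5]
finger_gap: 0.0001
grip_force: 3.7
```

```bash
python3 - <<'E'
from h import *
from rig import r
o=r.get_obs(); f=r.grab_frame("wrist"); f["obs"]=o; s=r.grab_frame("side")
c=cv2.resize(s["image"][210:310,260:380],(480,400),interpolation=cv2.INTER_CUBIC)
w=cv2.resize(f["image"][200:400,150:480],(480,290)); 
cv2.imwrite("pics/w4.png",np.vstack([w,c])[:600,:,::-1]);print(o["t"],Hinv(o["position"]),o["contact_force"]@fr())
E
```

```text
4.6667 [-0.00531321 -0.05533829  0.11569617] [ 2.53358935 -7.81197949  0.46465362]
```

View pics/w4.png

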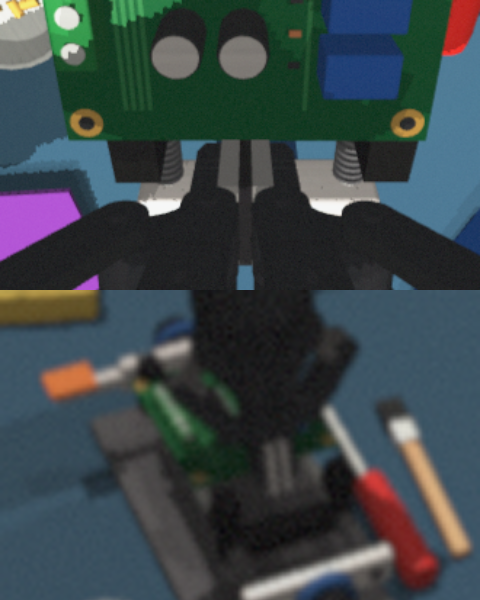

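Wrist view: edge square, clips (outer parts) at rows 140–180 show; likely just at clearing. Push 4 mm more, then lower 17 mm holding y.

Emit:
drive_tool:
  steps: [0,0,0,0.2,0,-0.1,1,0,0,0,0.4,0,-0.1,1,0,0,0,0.4,0,-0.1,1,0,0,0,0.5,0,0.2,1,0,0,0,0.6,0,0.5,1,0,0,0,0.7,0,0.9,1,0,0,0,0.8,0,1.2,1,0,0,0,0.9,0,1.5,1,0,0,0,0.9,0,1.5,1,0,0,0,0.9,0,1.5,1]

```text
t: 5.6
position: [0.6149, 0.0263, 0.1005]
ee_rot: [0.121, 0.598, 0.787, -0.092]
contact_force: [4.6, -8.9, -0.3]
finger_gap: -0.0
grip_force: 4.2
```

```bash
python3 - <<'E'
from h import *
from rig import r
o=r.get_obs(); f=r.grab_frame("wrist"); f["obs"]=o; s=r.grab_frame("side")
pickle.dump(f,open("w5.pkl","wb"));c=cv2.resize(s["image"][210:310,260:380],(640,533),interpolation=cv2.INTER_CUBIC)[200:400]
w=f["image"][30:430]
cv2.imwrite("pics/w5.png",np.vstack([w,c])[:600,:,::-1]);print(o["t"],Hinv(o["position"]),o["contact_force"]@fr())
E
```

```text
5.6 [-0.0054487  -0.05215299  0.09845757] [ 2.06611088 -9.82800227 -0.33491356]
```

View pics/w5.png

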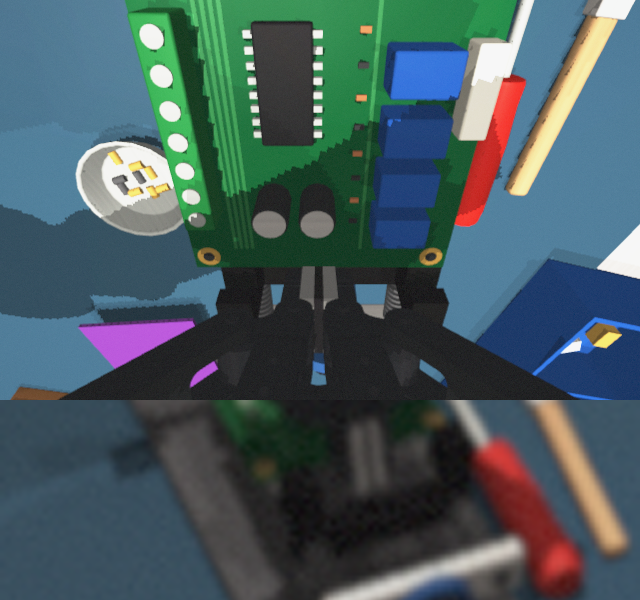

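Edge at row ~297 (full frame), spanning x 193–447; right clips with ledges visible below it. Check the edge's height by its known 100 mm width.

```bash
python3 - <<'E'
from h import *
f=wcam(pickle.load(open("w5.pkl","rb")))
m=mask(f["image"],(40,60,25),(85,255,255)); m=cv2.morphologyEx(m,cv2.MORPH_OPEN,np.ones((3,3)))
for q in(285,290,293):
    c=np.nonzero(m[q,150:480])[0]+150; print(q,c.min(),c.max()+1)
cols=np.r_[215:270,370:430]; low=[np.nonzero(m[:330,c])[0].max()+1 for c in cols]; k=np.polyfit(cols,low,1);print(k,np.polyval(k,320))
for z in(.110,.118,.126):
    a=[Hinv(onz(f,(u,np.polyval(k,u)),z)) for u in(193,447)]; print(z,a[0].round(4),a[1].round(4),np.linalg.norm(a[0]-a[1]))
print("clip outer top ends, (218,320),(447,320) at .121",[Hinv(onz(f,u,.121)).round(4) for u in((218,320),(447,320),(222,300),(440,300))])
E
```

```text
285 194 446
290 195 444
293 196 443
[-6.84919254e-03  2.99202938e+02] 297.0111966297159
0.11 [-0.057  -0.0387  0.108 ] [ 0.0466 -0.0378  0.108 ] 0.10353303427296803
0.118 [-0.053 -0.031  0.116] [ 0.0426 -0.0302  0.116 ] 0.09563304163857902
0.126 [-0.0491 -0.0234  0.124 ] [ 0.0386 -0.0226  0.124 ] 0.08773304900419002
clip outer top ends, (218,320),(447,320) at .121 [array([-0.0443, -0.0398,  0.119 ]), array([ 0.0437, -0.0398,  0.119 ]), array([-0.0411, -0.0292,  0.119 ]), array([ 0.0389, -0.0292,  0.119 ])]
```

Edge top ≈108 mm high and at y≈-39 mm: it is lowered, inside the lips. Release slowly to the right.

Emit:
drive_tool:
  steps: [0,0,0,-0.2,0,0.1,1,0,0,0,-0.4,0,0.1,1,0,0,0,-0.6,0,0.2,1,0,0,0,-0.8,0,0.2,1,0,0,0,-1.0,0,0.3,1,0,0,0,-1.2,0,0.4,1,0,0,0,-1.4,0,0.4,1,0,0,0,-1.6,0,0.5,1,0,0,0,-1.8,0,0.5,1,0,0,0,-2.0,0,0.5,1,0,0,0,-2.3,0,0.6,1,0,0,0,-2.6,0,0.6,1,0,0,0,-2.6,0,0.6,1]

```text
t: 6.78
position: [0.6211, 0.0036, 0.1021]
ee_rot: [0.119, 0.597, 0.788, -0.09]
contact_force: [-0.2, 0.1, -0.2]
finger_gap: 0.0002
grip_force: 0.0
```

```bash
python3 - <<'E'
from h import *
from rig import r
o=r.get_obs(); f=r.grab_frame("wrist"); f["obs"]=o; pickle.dump(f,open("w6.pkl","wb"))
cv2.imwrite("pics/w6.png",f["image"][:,:,::-1]);print(o["t"],Hinv(o["position"]),o["contact_force"]@fr())
E
```

```text
6.7833 [-0.00561725 -0.0757485   0.1001003 ] [-0.1408651   0.15081011 -0.24136481]
```

View pics/w6.png

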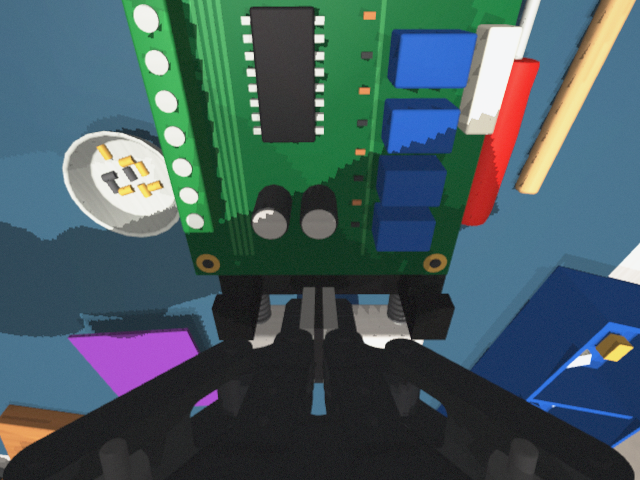

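```bash
python3 - <<'E'
from h import *
f=wcam(pickle.load(open("w6.pkl","rb")))
for q in(270,):
    for z in(.1102,.114): print(z,[Hinv(onz(f,(u,275),z)).round(4) for u in(192,320,447)])
print("clip top .121",[Hinv(onz(f,u,.121)).round(4) for u in((220,293),(215,338),(268,293),(400,293),(452,338))])
print("crossbar top .091",[Hinv(onz(f,u,.091)).round(4) for u in((220,293),(320,290),(440,293))])
c=cv2.resize(f["image"][225:355,170:480],(775,325),interpolation=cv2.INTER_CUBIC); c=np.clip(c.astype(float)*2.5,0,255).astype(np.uint8)
from rig import r
t=r.grab_frame("top"); pickle.dump(t,open("top2.pkl","wb")); d=cv2.resize(t["image"][185:290,240:400],(775,508),interpolation=cv2.INTER_CUBIC)[0:270]
cv2.imwrite("pics/z6.png",np.vstack([c,d])[:,:,::-1])
E
```

```text
0.1102 [array([-0.0558, -0.0516,  0.1082]), array([-0.0053, -0.0515,  0.1082]), array([ 0.0448, -0.0514,  0.1082])]
0.114 [array([-0.054 , -0.0484,  0.112 ]), array([-0.0053, -0.0483,  0.112 ]), array([ 0.043 , -0.0483,  0.112 ])]
clip top .121 [array([-0.0422, -0.0511,  0.119 ]), array([-0.0481, -0.0759,  0.119 ]), array([-0.0245, -0.0511,  0.119 ]), array([ 0.0241, -0.051 ,  0.119 ]), array([ 0.0486, -0.0757,  0.119 ])]
crossbar top .091 [array([-0.0535, -0.0789,  0.089 ]), array([-0.0051, -0.0769,  0.089 ]), array([ 0.0529, -0.0788,  0.089 ])]
```

View pics/z6.png

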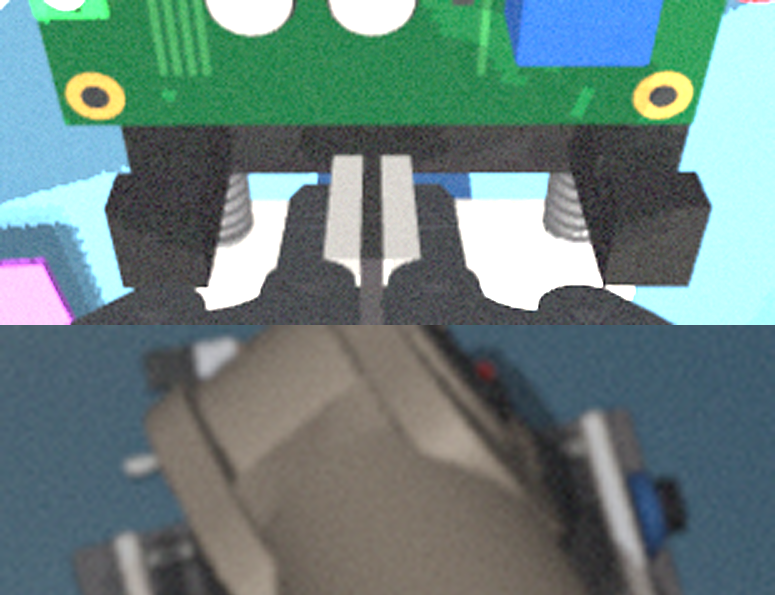

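```bash
python3 - <<'E'
from h import *
for n in("w6.pkl","w5.pkl"):
  f=wcam(pickle.load(open(n,"rb")))
  print(n,"cam",Hinv(f["origin"]).round(3))
  for j in(0,.006):
    for nm,x,y,z in(("lipin top",-.046,-.048,.119),("lipin top inner",-.032,-.048,.119),("out top",-.046,-.066,.119),("out top in",-.032,-.066,.119),("out bottom",-.046,-.066,.089),("lip bottom",-.046,-.048,.111),("groove bottom floor",-.046,-.054,.105),("ledge tip",-.046,-.042,.105),("bar in",-.046,-.044,.089),("bar out",-.046,-.066,.089)):
      print(j,nm,proj(f,H(x,y-j,z)).round(0), proj(f,H(-x,y-j,z)).round(0))
  print("edge seated",proj(f,H(-.055,-.06,.1082)).round(0),proj(f,H(.045,-.06,.1082)).round(0))
E
```

```text
w6.pkl cam [-0.006  0.038  0.215]
0 lipin top [208. 287.] [461. 287.]
0 lipin top inner [247. 287.] [423. 287.]
0 out top [216. 321.] [451. 321.]
0 out top in [252. 321.] [415. 321.]
0 out bottom [232. 272.] [431. 273.]
0 lip bottom [214. 273.] [454. 273.]
0 groove bottom floor [220. 275.] [446. 275.]
0 ledge tip [215. 251.] [453. 251.]
0 bar in [225. 232.] [440. 233.]
0 bar out [232. 272.] [431. 273.]
0.006 lipin top [211. 299.] [458. 299.]
0.006 lipin top inner [249. 299.] [420. 299.]
0.006 out top [219. 332.] [448. 332.]
0.006 out top in [253. 332.] [413. 332.]
0.006 out bottom [234. 282.] [428. 282.]
0.006 lip bottom [216. 284.] [451. 285.]
0.006 groove bottom floor [222. 286.] [443. 286.]
0.006 ledge tip [217. 263.] [449. 263.]
0.006 bar in [227. 244.] [437. 244.]
0.006 bar out [234. 282.] [428. 282.]
edge seated [198. 291.] [443. 291.]
w5.pkl cam [-0.006  0.062  0.213]
0 lipin top [217. 334.] [449. 334.]
0 lipin top inner [252. 334.] [413. 334.]
0 out top [224. 363.] [440. 363.]
0 out top in [257. 363.] [407. 363.]
0 out bottom [237. 311.] [423. 311.]
0 lip bottom [222. 319.] [443. 319.]
0 groove bottom floor [227. 318.] [436. 318.]
0 ledge tip [223. 299.] [441. 299.]
0 bar in [231. 277.] [431. 277.]
0 bar out [237. 311.] [423. 311.]
0.006 lipin top [220. 344.] [446. 344.]
0.006 lipin top inner [254. 344.] [411. 344.]
0.006 out top [226. 371.] [437. 371.]
0.006 out top in [258. 371.] [405. 371.]
0.006 out bottom [239. 320.] [421. 320.]
0.006 lip bottom [224. 329.] [440. 329.]
0.006 groove bottom floor [229. 328.] [433. 328.]
0.006 ledge tip [225. 309.] [439. 309.]
0.006 bar in [233. 287.] [428. 287.]
0.006 bar out [239. 320.] [421. 320.]
edge seated [207. 333.] [433. 333.]
```

The card's edge shows at row 275 with a straight black strip below it, clip lips about rows 294–339; ambiguous whether it is in the groove. I'll back off to the earlier hover pose and measure numerically.

```bash
python3 - <<'E'
from h import *
from rig import r
o=r.get_obs(); w=pickle.load(open("w1.pkl","rb"))["obs"]
print(delta(o,H(-.005,-.085,.2),rot(o["ee_rot"])),delta(o,w["position"],rot(w["ee_rot"])))
E
```

```text
(array([0., 0., 0.]), array([-3.9 ,  0.05, -9.26])) (array([0.0021, 0.2989, 0.0008]), array([ -7.07,   0.4 , -15.46]))
```

Emit:
drive_tool:
  steps: [0,0,0,-1.3,0,-3,1,0,0,0,-2.6,0,-6,1,0,0,0,-3.9,0,-9.2,1,0,0.3,0,-7.1,0.4,-15.5,1,0,0.3,0,-7.1,0.4,-15.5,1,0,0.3,0,-7.1,0.4,-15.5,1,0,0.3,0,-7.1,0.4,-15.5,1,0,0.3,0,-7.1,0.4,-15.5,1,0,0.3,0,-7.1,0.4,-15.5,1]

```text
t: 7.63
position: [0.6294, -0.0138, 0.2693]
ee_rot: [-0.001, 0.603, 0.798, -0.001]
contact_force: [-0.3, 0.3, -0.4]
finger_gap: 0.0001
grip_force: 0.0
```

```bash
python3 - <<'E'
from h import *
from rig import r
o=r.get_obs(); f=r.grab_frame("wrist"); f["obs"]=o; wcam(f); pickle.dump(f,open("w7.pkl","wb"))
w=wcam(pickle.load(open("w1.pkl","rb"))); print(o["t"],o["position"],w["obs"]["position"])
for n,k in(("w1",w),("w7",f)):
    m=mask(k["image"],(40,60,25),(85,255,255)); m=cv2.morphologyEx(m,cv2.MORPH_OPEN,np.ones((3,3)))
    print(n,{c:(int(np.nonzero(m[:225,c])[0].min()),int(np.nonzero(m[:225,c])[0].max())) for c in(256,262,268,274,282,300,320,340,356,362,368,376)})
    print({q:(int(np.nonzero(m[q,220:400])[0].min()+220),int(np.nonzero(m[q,220:400])[0].max()+220)) for q in(45,100,150,170,180)})
    g=cv2.cvtColor(k["image"],cv2.COLOR_RGB2GRAY)
    for c in(262,270,320,368): print(c,g[174:222:2,c])
    print("left",g[0:60:2,272])
E
```

```text
7.6333 [ 0.62940493 -0.01380759  0.26930807] [ 0.63078385 -0.01574323  0.27062013]
w1 {256: (42, 185), 262: (39, 172), 268: (34, 185), 274: (34, 185), 282: (26, 185), 300: (26, 186), 320: (26, 186), 340: (27, 186), 356: (27, 186), 362: (26, 186), 368: (41, 172), 376: (41, 157)}
{45: (250, 379), 100: (251, 365), 150: (252, 376), 170: (252, 375), 180: (265, 361)}
262 [203 199 162 205 211 134 113 108 105 101 103 103 106 104 104 107 105 107
 106 105 105 106 105 104]
270 [120 121 119 120 119 121  96 106 103 105 107 102 102 102 102 104 103 102
 104 103 103 100 102 105]
320 [114 113 113 114 115 114  91  67  69  99 101  96  97  95  95  94  93  96
  92  89  87  86  74  88]
368 [191 161  85  86 182 174  90  64  66  63  66  80  98  88 100  89  72  82
  83  94  99  90  86  84]
left [ 69 160  78  72  71  74  72  75  76  75  76  73  74  75  75  75  22  35
  40  89 108 122 122 126 125 126 125 128 128 128]
w7 {256: (10, 135), 262: (25, 159), 268: (18, 172), 274: (18, 172), 282: (10, 172), 300: (10, 172), 320: (10, 172), 340: (10, 172), 356: (10, 172), 362: (10, 172), 368: (18, 159), 376: (27, 156)}Traceback (most recent call last):
  File "<stdin>", line 8, in <module>
    return umr_minimum(a, axis, None, out, keepdims, initial, where)
ValueError: zero-size array to reduction operation minimum which has no identity
```

```bash
python3 - <<'E'
from h import *
f=pickle.load(open("w7.pkl","rb"));w=wcam(pickle.load(open("w1.pkl","rb")))
for z in(.110,.118,.126): print(z,[Hinv(onz(f,(u,173),z)).round(4) for u in(252,320,384)])
print("left edge mid w1",Hinv(onz(w,(320,26),.1104)),"w7",Hinv(onz(f,(320,10),.1104)))
print("lip edge w1",Hinv(onz(w,(272,34),.121)),"w7",Hinv(onz(f,(272,18),.121)))
m=mask(f["image"],(40,60,25),(85,255,255))
for q in(20,40,60,80,100,120,140,155,165,168): 
    c=np.nonzero(m[q,220:400])[0]+220; print(q,c.min(),c.max(),end="; ")
g=cv2.cvtColor(f["image"],cv2.COLOR_RGB2GRAY)
for c in(258,264,270,276,320,360,366,372): print(c,g[164:212:2,c])
for p in((-.046,-.048,.119),(-.046,-.066,.119),(-.046,-.042,.105),(-.046,-.066,.089),(-.046,-.044,.089),(-.055,-.06,.1082),(0,.06,.1082)): print(p,proj(f,H(*p)).round(0))
E
```

```text
0.11 [array([-0.06 , -0.053,  0.108]), array([-0.002 , -0.0527,  0.108 ]), array([ 0.0524, -0.0524,  0.108 ])]
0.118 [array([-0.0585, -0.0521,  0.116 ]), array([-0.0021, -0.0518,  0.116 ]), array([ 0.051 , -0.0516,  0.116 ])]
0.126 [array([-0.057 , -0.0512,  0.124 ]), array([-0.0021, -0.051 ,  0.124 ]), array([ 0.0495, -0.0507,  0.124 ])]
left edge mid w1 [-0.00101595  0.055327    0.1084    ] w7 [-0.00275015  0.06820523  0.1084    ]
lip edge w1 [-0.03653637  0.04742647  0.119     ] w7 [-0.0376895   0.05991151  0.119     ]
20 250 382; 40 252 381; 60 253 381; 80 254 379; 100 255 378; 120 256 377; 140 257 376; 155 257 376; 165 258 375; 168 258 375; 258 [ 95 100  99  99 105 109 109 108 108 109 108 107 106 107 107 106 106 106
 106 104 106 104 106 104]
264 [ 79  77 182 158  91  90  91  88  85  85  84  82  84  83  81  89  88  96
 101 102 102 101  99 100]
270 [135 128  91  91  74  49  52  48  34  52  55  54  56  56  54  55  53  54
  54  76 104 102 102 102]
276 [91 93 88 91 63 54 53 49 32 51 50 54 58 56 58 57 55 52 50 50 80 66 83 67]
320 [92 90 86 87 71 54 48 53 87 24 35 62 56 54 50 50 45 50 44 94 96 95 96 93]
360 [ 84  86  81  84  61  49  45  44  29  31  31  28  29  34  39  30  40  41
  40 128  97  90 112 143]
366 [156 154 186 137  65  43  45  43  28  37  45  48  51  52  48  52  52  48
  45  48  78  59  82  64]
372 [187 187 170  85  70  44  43  45  31  45  44  49  52  53  51  51  53  48
  51  55 106 108 107 107]
(-0.046, -0.048, 0.119) [266. 168.]
(-0.046, -0.066, 0.119) [267. 190.]
(-0.046, -0.042, 0.105) [268. 160.]
(-0.046, -0.066, 0.089) [272. 185.]
(-0.046, -0.044, 0.089) [271. 161.]
(-0.055, -0.06, 0.1082) [258. 181.]
(0, 0.06, 0.1082) [324.  23.]
```

Measured: the card is level, its right edge at y≈-52 mm and the right jaw pushed ~10 mm. So the edge went just under the ledge and butts against its end (120 = 96 + 24). Fix: with a vertical finger push back ~12 mm, lift ~6 mm by friction, ease back over the ledge, lower, release.

```bash
python3 - <<'E'
from h import *
from rig import r
o=r.get_obs(); t=tool(0)
for p in((-.0047,-.085,.13),(-.0047,-.085,.096),(-.0047,-.066,.096)): print(delta(o,H(*p),t))
E
```

```text
(array([-0.0032, -0.001 ,  0.0041]), array([ 0.9 , -0.2 , 13.73]))
(array([-0.0032, -0.001 ,  0.0041]), array([ 0.9 , -0.19, 17.13]))
(array([-0.0032, -0.001 ,  0.0041]), array([ 2.8 , -0.19, 17.14]))
```

Emit:
drive_tool:
  steps: [0,0,0,0.9,-0.2,4,1,0,0,0,0.9,-0.2,8,1,0,0,0,0.9,-0.2,11,1,0,0,0,0.9,-0.2,13,1,0,0,0,0.9,-0.2,15,1,0,0,0,0.9,-0.2,16.5,1,0,0,0,0.9,-0.2,17.1,1,0,0,0,0.9,-0.2,17.1,1,0,0,0,1.3,-0.2,17.1,1,0,0,0,1.7,-0.2,17.1,1,0,0,0,2.1,-0.2,17.1,1,0,0,0,2.4,-0.2,17.1,1,0,0,0,2.7,-0.2,17.1,1,0,0,0,2.7,-0.2,17.1,1]

```text
t: 8.85
position: [0.6216, 0.0108, 0.1007]
ee_rot: [0.0, 0.603, 0.797, 0.0]
contact_force: [0.7, 0.7, -0.2]
finger_gap: 0.0005
grip_force: 0.0
```

```bash
python3 - <<'E'
from h import *
from rig import r
o=r.get_obs(); print(o["t"],Hinv(o["position"]),o["contact_force"]@fr(),delta(o,H(-.0047,-.0495,.096),tool()))
E
```

```text
8.85 [-0.00312378 -0.06894265  0.09866014] [ 0.81447261  0.45978057 -0.15708061] (array([ 0.0009, -0.0001,  0.0013]), array([ 1.94, -0.16,  0.27]))
```

Emit:
drive_tool:
  steps: [0,0,0,0.2,-0.1,0.2,1,0,0,0,0.4,-0.1,0.2,1,0,0,0,0.6,-0.1,0.2,1,0,0,0,0.8,-0.1,0.2,1,0,0,0,1.0,-0.1,0.2,1,0,0,0,1.2,-0.1,0.2,1,0,0,0,1.4,-0.1,0.2,1,0,0,0,1.5,-0.1,0.2,1,0,0,0,1.5,-0.1,0.2,1,0,0,0,1.5,-0.1,0.2,1]

```text
t: 9.68
position: [0.6167, 0.0228, 0.098]
ee_rot: [0.0, 0.604, 0.797, -0.0]
contact_force: [0.4, -4.1, -1.0]
finger_gap: -0.0002
grip_force: 2.1
```

```bash
python3 - <<'E'
from h import *
from rig import r
o=r.get_obs(); print(o["t"],Hinv(o["position"]),o["contact_force"]@fr(),delta(o,H(-.0047,-.0495,.096),tool()))
E
```

```text
9.6833 [-0.00467782 -0.05600417  0.0960269 ] [-0.7195947  -4.0734329  -0.96076802] (array([-0.0003,  0.0012, -0.0006]), array([ 0.65, -0.  ,  0.  ]))
```

Emit:
drive_tool:
  steps: [0,0,0,0.2,0,0,1,0,0,0,0.4,0,0,1,0,0,0,0.6,0,0,1,0,0,0,0.7,0,0,1,0,0,0,0.7,0,0,1,0,0,0,0.7,0,0,1]

```text
t: 10.18
position: [0.6154, 0.0271, 0.0982]
ee_rot: [0.002, 0.605, 0.797, -0.001]
contact_force: [2.1, -8.3, -0.7]
finger_gap: -0.0001
grip_force: 4.1
```

```bash
python3 - <<'E'
from h import *
from rig import r
o=r.get_obs(); print(o["t"],Hinv(o["position"]),o["contact_force"]@fr())
f=r.grab_frame("wrist"); f["obs"]=o; pickle.dump(f,open("w8.pkl","wb"))
E
```

```text
10.1833 [-0.00467275 -0.05151224  0.09618477] [-0.19654563 -8.58546562 -0.67522342]
```

Emit:
drive_tool:
  steps: [0,0,0,0.1,0,0,1,0,0,0,0.3,0,0,1,0,0,0,0.3,0,0,1,0,0,0,0.3,0,-0.2,1,0,0,0,0.3,0,-0.4,1,0,0,0,0.3,0,-0.6,1,0,0,0,0.3,0,-0.6,1]

```text
t: 10.82
position: [0.6149, 0.0295, 0.1046]
ee_rot: [0.002, 0.605, 0.796, -0.001]
contact_force: [1.6, -8.5, -1.2]
finger_gap: -0.0001
grip_force: 4.4
```

```bash
cat > e.py <<'E'
from h import *
def edge(f):
    wcam(f); m=mask(f["image"],(40,60,25),(85,255,255)); m=cv2.morphologyEx(m,cv2.MORPH_OPEN,np.ones((3,3)))
    u0=int(proj(f,H(-.02,-.03,.108))[0]);u1=int(proj(f,H(.02,-.03,.108))[0])
    low=[np.nonzero(m[:,c])[0].max()+1 for c in range(220,420) if m[:,c].any()]; e=np.median(low)
    q=int(e)-14; c=np.nonzero(m[q,150:500])[0]+150
    for z in(.106,.110,.114,.118): 
        a,b=[Hinv(onz(f,(u,q+.5),z)) for u in(c.min(),c.max()+1)]; y=Hinv(onz(f,(320,e),z))[1]
        print(z-.002,"w",round(b[0]-a[0],4),"xc",round((a[0]+b[0])/2,4),"y",round(y,4),end=" | ")
    print(e,c.min(),c.max()+1)
E
python3 - <<'E'
from e import *
from rig import r
o=r.get_obs(); print(o["t"],Hinv(o["position"]),o["contact_force"]@fr())
f=r.grab_frame("wrist"); f["obs"]=o; pickle.dump(f,open("w9.pkl","wb"))
for n in("w7","w8","w9"): edge(pickle.load(open(n+".pkl","rb")))
E
```

```text
10.8167 [-0.00459589 -0.04909424  0.102579  ] [-0.76030575 -8.56986172 -1.1845768 ]
0.104 w 0.1007 xc -0.0047 y -0.0531 | 0.108 w 0.0994 xc -0.0047 y -0.0527 | 0.112 w 0.0981 xc -0.0046 y -0.0523 | 0.11599999999999999 w 0.0968 xc -0.0046 y -0.0518 | 173.0 258 376
0.104 w 0.1029 xc -0.0048 y -0.0426 | 0.108 w 0.0999 xc -0.0048 y -0.0406 | 0.112 w 0.0968 xc -0.0048 y -0.0386 | 0.11599999999999999 w 0.0938 xc -0.0048 y -0.0367 | 295.0 196 442
0.104 w 0.1069 xc -0.0047 y -0.0433 | 0.108 w 0.1039 xc -0.0047 y -0.0413 | 0.112 w 0.1009 xc -0.0047 y -0.0394 | 0.11599999999999999 w 0.0979 xc -0.0047 y -0.0374 | 295.0 197 441
```

Lift worked (edge up ~6 mm with the finger). Ease right 7 mm.

Emit:
drive_tool:
  steps: [0,0,0,-0.2,0,0,1,0,0,0,-0.4,0,0,1,0,0,0,-0.6,0,0,1,0,0,0,-0.7,0,0,1,0,0,0,-0.7,0,0,1]

```text
t: 11.28
position: [0.6166, 0.0233, 0.1042]
ee_rot: [0.002, 0.605, 0.796, -0.001]
contact_force: [2.0, -7.6, -0.7]
finger_gap: -0.0001
grip_force: 3.8
```

```bash
python3 - <<'E'
from e import *
from rig import r
o=r.get_obs(); print(o["t"],Hinv(o["position"]),o["contact_force"]@fr())
f=r.grab_frame("wrist"); f["obs"]=o; edge(f)
E
```

```text
11.2833 [-0.00461879 -0.05550441  0.10217876] [-0.17223868 -7.84621981 -0.73934414]
0.104 w 0.1071 xc -0.0045 y -0.0495 | 0.108 w 0.104 xc -0.0045 y -0.0475 | 0.112 w 0.101 xc -0.0045 y -0.0456 | 0.11599999999999999 w 0.098 xc -0.0045 y -0.0436 | 295.0 197 442
```

Force stays 7.8 N, so the edge is above the ledge. Lower 7 mm, then check.

Emit:
drive_tool:
  steps: [0,0,0,0,0,0.2,1,0,0,0,0,0,0.4,1,0,0,0,0,0,0.6,1,0,0,0,0,0,0.7,1,0,0,0,0,0,0.7,1]

```text
t: 11.75
position: [0.617, 0.0237, 0.0981]
ee_rot: [0.002, 0.605, 0.796, -0.001]
contact_force: [2.0, -8.2, 3.3]
finger_gap: -0.0001
grip_force: 3.9
```

```bash
python3 - <<'E'
from e import *
from rig import r
o=r.get_obs(); print(o["t"],Hinv(o["position"]),o["contact_force"]@fr())
f=r.grab_frame("wrist"); f["obs"]=o; edge(f)
E
```

```text
11.75 [-0.00407956 -0.05527052  0.09608503] [-0.31647671 -8.47200968  3.32698911]
0.104 w 0.1039 xc -0.0046 y -0.0472 | 0.108 w 0.1008 xc -0.0046 y -0.0452 | 0.112 w 0.0977 xc -0.0046 y -0.0432 | 0.11599999999999999 w 0.0947 xc -0.0046 y -0.0412 | 297.0 194 442
```

Upward 3.3 N on the tool: the edge is pressed on the ledge. Release to the right.

Emit:
drive_tool:
  steps: [0,0,0,-0.2,0,0,1,0,0,0,-0.4,0,0,1,0,0,0,-0.6,0,0,1,0,0,0,-0.8,0,0,1,0,0,0,-1.0,0,0,1,0,0,0,-1.2,0,0,1,0,0,0,-1.4,0,0,1,0,0,0,-1.6,0,0,1,0,0,0,-1.9,0,0,1,0,0,0,-2.4,0,0,1,0,0,0,-2.6,0,0,1,0,0,0,-2.6,0,-3,1,0,0,0,-2.6,0,-7,1,0,0,0,-2.6,0,-11,1,0,0,0,-2.6,0,-15,1,0,0,0,-2.6,0,-17.5,1,0,0,0,-2.6,0,-17.5,1,0,0,0,-2.6,0,-17.5,1]

```text
t: 13.3
position: [0.6235, 0.0022, 0.2739]
ee_rot: [0.001, 0.604, 0.797, 0.001]
contact_force: [-0.9, -0.2, -1.3]
finger_gap: 0.0002
grip_force: 0.0
```

```bash
python3 - <<'E'
from e import *
from rig import r
o=r.get_obs(); print(o["t"],Hinv(o["position"]),o["contact_force"]@fr())
f=r.grab_frame("wrist"); f["obs"]=o; pickle.dump(f,open("w10.pkl","wb")); edge(f)
m=mask(f["image"],(40,60,25),(85,255,255)); m=cv2.morphologyEx(m,cv2.MORPH_OPEN,np.ones((3,3)))
print({c:(int(np.nonzero(m[:225,c])[0].min()),int(np.nonzero(m[:225,c])[0].max())) for c in range(250,392,5) if m[:225,c].any()})
for p in((-.046,-.048,.119),(-.046,-.066,.119),(-.055,-.06,.1082),(0,-.06,.1082),(0,.06,.1082),(-.04,.054,.119),(-.04,-.054,.119)): print(p,proj(f,H(*p)).round(1))
print("edge mid",Hinv(onz(f,(320,np.median([np.nonzero(m[:225,c])[0].max()+1 for c in range(300,340)])),.1102)),"left",Hinv(onz(f,(320,np.median([np.nonzero(m[:225,c])[0].min() for c in range(300,340)])),.1102)))
E
```

```text
13.3 [-0.00363084 -0.07771983  0.27185494] [-0.9325969   0.083625   -1.29995739]
0.104 w 0.1017 xc -0.0052 y -0.0598 | 0.108 w 0.1004 xc -0.0052 y -0.0591 | 0.112 w 0.0991 xc -0.0052 y -0.0584 | 0.11599999999999999 w 0.0978 xc -0.0052 y -0.0576 | 199.0 259 374
{255: (46, 109), 260: (62, 198), 265: (59, 186), 270: (54, 187), 275: (54, 192), 280: (46, 192), 285: (46, 198), 290: (46, 198), 295: (46, 198), 300: (46, 198), 305: (46, 198), 310: (46, 198), 315: (46, 198), 320: (46, 198), 325: (46, 198), 330: (46, 198), 335: (46, 198), 340: (46, 198), 345: (46, 198), 350: (46, 198), 355: (46, 198), 360: (46, 192), 365: (54, 186), 370: (61, 186), 375: (60, 155)}
(-0.046, -0.048, 0.119) [268.1 188.3]
(-0.046, -0.066, 0.119) [269.  209.2]
(-0.055, -0.06, 0.1082) [260.1 200. ]
(0, -0.06, 0.1082) [322.4 200. ]
(0, 0.06, 0.1082) [323.2  48.5]
(-0.04, 0.054, 0.119) [270.7  53.9]
(-0.04, -0.054, 0.119) [275.5 195.3]
edge mid [-0.00211073 -0.05907459  0.1082    ] left [-0.00250423  0.061751    0.1082    ]
```

Seated: edges at y -59 / +62 mm, with lips covering the card at all four clips. Now the thumb pad.

```bash
cat >> h.py <<'E'
def tfwd(a): # tool z down and back by a
    return R.from_rotvec(-a*fr()[:,1])*tool()
E
python3 - <<'E'
from h import *
from rig import r
o=r.get_obs(); t=tfwd(.3); print(t.apply([0,0,1])@fr(), Hinv([.4932,.1623,.094]),Hinv([.4933,.1587,.094]))
for p in((-.084,.112,.22),(-.084,.112,.13),(-.084,.112,.105)): print(delta(o,H(*p),t))
E
```

```text
[ 2.95520207e-01 -1.28487297e-17 -9.55336489e-01] [-0.08578188  0.11167721  0.092     ] [-0.08665971  0.10818445  0.092     ]
(array([-3.003e-01, -3.000e-04,  3.000e-04]), array([18.98, -7.92,  4.99]))
(array([-3.003e-01, -3.000e-04,  3.000e-04]), array([18.97, -7.91, 13.99]))
(array([-3.003e-01, -3.000e-04,  3.000e-04]), array([18.97, -7.91, 16.49]))
```

Emit:
drive_tool:
  steps: [0,0,0,4,-2,0,1,-0.1,0,0,8,-4,0,1,-0.2,0,0,12,-6,0,1,-0.3,0,0,16,-7,2,1,-0.3,0,0,19,-7.9,4,1,-0.3,0,0,19,-7.9,8,1,-0.3,0,0,19,-7.9,12,1,-0.3,0,0,19,-7.9,14,1,-0.3,0,0,19,-7.9,15.5,1,-0.3,0,0,19,-7.9,16,1,-0.3,0,0,19,-7.9,16,1,-0.3,0,0,19,-7.9,16,1]

```text
t: 14.35
position: [0.4951, 0.1632, 0.1118]
ee_rot: [0.09, 0.597, 0.788, 0.119]
contact_force: [0.2, 0.4, 0.4]
finger_gap: -0.0001
grip_force: 0.0
```

```bash
python3 - <<'E'
from h import *
from rig import r
o=r.get_obs(); t=tfwd(.3); print(o["t"],Hinv(o["position"]),o["contact_force"]@fr())
for p in((-.084,.112,.092),(-.084,.112,.06),(-.084,.112,.04)): print(delta(o,H(*p),t))
E
```

```text
14.35 [-0.08365728  0.11204375  0.10982753] [0.33700235 0.37209125 0.41859063]
(array([-0.0008, -0.0004,  0.    ]), array([-0.  , -0.56,  1.69]))
(array([-0.0008, -0.0004,  0.    ]), array([-0.01, -1.5 ,  4.75]))
(array([-0.0008, -0.0004,  0.    ]), array([-0.01, -2.09,  6.66]))
```

Emit:
drive_tool:
  steps: [0,0,0,0,-0.3,1,1,0,0,0,0,-0.5,1.5,1,0,0,0,0,-0.6,2,1,0,0,0,0,-0.8,2.5,1,0,0,0,0,-0.9,3,1,0,0,0,0,-1.1,3.5,1,0,0,0,0,-1.3,4,1,0,0,0,0,-1.4,4.5,1,0,0,0,0,-1.5,4.8,1,0,0,0,0,-1.5,4.8,1]

```text
t: 15.18
position: [0.4948, 0.1632, 0.061]
ee_rot: [0.09, 0.597, 0.788, 0.119]
contact_force: [0.1, 0.2, 0.8]
finger_gap: -0.0001
grip_force: 0.0
```

```bash
python3 - <<'E'
from h import *
from rig import r
o=r.get_obs(); t=tfwd(.3); print(o["t"],Hinv(o["position"]),o["contact_force"]@fr())
for p in((-.084,.112,.042),(-.084,.112,.04)): print(delta(o,H(*p),t))
E
```

```text
15.1833 [-0.08402268  0.11211128  0.05898887] [0.1364892  0.14861921 0.77217438]
(array([-0.0013, -0.0002,  0.0003]), array([-0.01, -0.5 ,  1.62]))
(array([-0.0013, -0.0002,  0.0003]), array([-0.01, -0.56,  1.82]))
```

Emit:
drive_tool:
  steps: [0,0,0,0,-0.1,0.4,1,0,0,0,0,-0.2,0.8,1,0,0,0,0,-0.3,1.1,1,0,0,0,0,-0.4,1.4,1,0,0,0,0,-0.5,1.7,1]

```text
t: 15.6
position: [0.4954, 0.1632, 0.0437]
ee_rot: [0.09, 0.597, 0.788, 0.119]
contact_force: [0.7, 0.5, 3.7]
finger_gap: -0.0
grip_force: 1.2
```

```bash
python3 - <<'E'
from h import *
from rig import r
o=r.get_obs(); print(o["t"],Hinv(o["position"]),o["contact_force"]@fr())
f=r.grab_frame("top"); g=r.grab_frame("side")
for n,k in(("top",f),("side",g)):
    m=mask(k["image"],(5,150,100),(22,255,255)); N,L,S,Cc=cv2.connectedComponentsWithStats(m)
    print(n,[(S[i,4],Cc[i].round(1)) for i in range(1,N) if S[i,4]>8]); print(proj(k,H(-.086,.112,.092)).round(1),proj(k,H(-.0773,.112,.0406)).round(1))
E
```

```text
15.6 [-0.0834431   0.1120036   0.04174373] [0.83800225 0.32748454 3.69396739]
top [(np.int32(9), array([617., 220.]))]
[280.5 286.5] [281.2 284. ]
side [(np.int32(12), array([280.2, 210.2])), (np.int32(53), array([236.6, 213.7])), (np.int32(21), array([283.7, 242.2]))]
[276.6 231.3] [280.6 243.7]
```

Emit:
drive_tool:
  steps: [0,0,0,0,-0.1,0.2,1,0,0,0,0,-0.1,0.4,1,0,0,0,0,-0.2,0.5,1,0,0,0,0,-0.2,0.5,1,0,0,0,0,-0.2,0.5,1]

```text
t: 16.12
position: [0.4955, 0.1631, 0.0402]
ee_rot: [0.091, 0.597, 0.788, 0.119]
contact_force: [-7.1, -3.0, 21.1]
finger_gap: -0.0001
grip_force: 10.8
```

At the stop. Withdraw and verify.

Emit:
drive_tool:
  steps: [0,0,0,0,0,-1,1,0,0,0,0,0,-3,1,0,0,0,0,0,-6,1,0,0,0,0,0,-10,1,0,0,0,0,0,-14,1,0,0,0,0,0,-18,1,0,0,0,-4,0,-20,1,0,0,0,-8,-3,-22,1,0,0,0,-12,-5,-22,1,0,0,0,-16,-5,-22,1,0,0,0,-20,-5,-22,1,0,0,0,-24,-5,-22,1,0,0,0,-28,-5,-22,1,0,0,0,-32,-5,-22,1,0,0,0,-36,-5,-22,1,0,0,0,-36,-5,-22,1,0,0,0,-36,-5,-22,1]

```text
t: 17.53
position: [0.4833, -0.217, 0.233]
ee_rot: [0.09, 0.599, 0.787, 0.119]
contact_force: [-0.5, 1.2, 0.2]
finger_gap: 0.0001
grip_force: 0.0
```

```bash
python3 - <<'E'
from h import *
from rig import r
o=r.get_obs(); print(o["t"],o["position"],o["contact_force"])
f=r.grab_frame("top"); g=r.grab_frame("side"); f0=pickle.load(open("top0.pkl","rb"))
for n,k in(("top",f),("side",g)):
    m=mask(k["image"],(5,150,100),(22,255,255)); N,L,S,Cc=cv2.connectedComponentsWithStats(m)
    print(n,[(S[i,4],Cc[i].round(1)) for i in range(1,N) if S[i,4]>8])
    for a in(0,.5,.61): 
        ph=-.0868; q=[-.086*np.cos(a)+.012*-np.sin(a),.112,.080+.012*np.cos(a)-.086*np.sin(a)]; print(a,proj(k,H(*q)).round(1),end=" ")
    # card corners expected
    a=.61; P=[]
    for x in(-.055,.045):
        for y in(-.06,.06): 
            z=.0282; P.append(proj(k,H(x*np.cos(a)-z*np.sin(a),y,.08+z*np.cos(a)+x*np.sin(a))))
    print("exp card centre",np.mean(P,0).round(1),np.min(P,0).round(1),np.max(P,0).round(1))
    m=mask(k["image"],(40,80,40),(85,255,255)); N,L,S,Cc=cv2.connectedComponentsWithStats(cv2.morphologyEx(m,cv2.MORPH_CLOSE,np.ones((5,5))))
    print([(S[i].tolist(),Cc[i].round(1)) for i in range(1,N) if S[i,4]>200])
d=cv2.absdiff(f["image"],f0["image"]).max(2)
for n,p in(("dish",(356,286)),("sd",(305,204)),("brush",(301,190)),("spray",(183,207)),("mm",(195,313)),("block",(510,310)),("reel",(510,221))): print(n,(d[p[1]-22:p[1]+22,p[0]-22:p[0]+22]>60).mean().round(3))
E
```

```text
17.5333 [ 0.48334429 -0.21696152  0.23304766] [-0.49274406  1.23758756  0.16386368]
top [(np.int32(12), array([617. , 219.5])), (np.int32(112), array([281. , 283.3]))]
0 [280.5 286.5] 0.5 [281.3 285.4] 0.61 [281.2 284. ] exp card centre [322. 244.] [290.6 217.4] [352.1 270.4]
[([290, 218, 61, 51, 1465], array([320.9, 245.5])), ([60, 238, 84, 81, 3602], array([101.7, 277.3]))]
side [(np.int32(151), array([260.8, 212.4])), (np.int32(60), array([281.4, 244.6]))]
0 [276.6 231.3] 0.5 [279.1 241.9] 0.61 [280.6 243.7] exp card centre [314.6 250.2] [292.  223.2] [338.2 277.7]
[([251, 147, 52, 31, 947], array([277.3, 161.8])), ([294, 225, 42, 50, 828], array([314.1, 252. ]))]
dish 0.0
sd 0.086
brush 0.0
spray 0.0
mm 0.0
block 0.714
reel 0.0
```

```bash
python3 -c "
from rig import r
print(r.finish_job())"
```

```text
the job is handed in; nothing more can be done
None
```

The card is seated in both jaws' grooves, the frame is tipped to its stop, the hand is clear, and the job is handed in at about 17.5 s; the final pictures fit this, though the arm hid the jogging block, and on the first try the card's edge slipped under the right ledge and had to be reseated.

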